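Offer up the mating hinge leaf to the jamb and hold it for the pin

TASK

Pick out the loose hinge leaf whose single knuckle fits between the two knuckles of the leaf screwed to the wooden jamb block, and lift it off its cork rest. Bring it to the jamb leaf opened out flat, level and on the free side of the block, with its knuckle in the gap and all three knuckle holes lined up so that a pin could be pushed straight through. Finish while still holding it there in the gripper, steady and not pressing on the jamb leaf; leave the other leaf, the pin, the jar and the screwdriver where they are.

Things in the scene. Friction and masses are not known exactly. Their poses are not given: they have to be found in the camera images.
- leaf: Loose steel hinge leaf to use, 0.11-0.22 kg: plate 50 (x) by 60 (y) by 5 mm, ONE knuckle 24 mm across, 22 long in x, 14 mm through hole. Origin: centre of plate underside, z up. Hinge axis along x at y +46, z +12 mm; barrel and plate undersides level. Starts flat on a cork rest; its long edges overhang 11 mm each: grip from above across the 50 mm width near y +6 mm (mass centre y about +16)
- leaf_bore (a point): Centre of the hole through the loose leaf's knuckle; x along the hole (axes as leaf).
- jamb: Fixed wooden block 90 (x) by 60 (y) by 70 mm high; steel leaf 60 by 56 by 5 mm screwed on top. Origin: centre of block underside, z up. TWO knuckles 24 mm across, 16 long, hole 14, overhang the -y side, 28 mm gap between, open air below. Hinge axis along x at y -48, z 82 mm. Matched, the loose leaf's axes are parallel to these, its plate on the -y side, underside 70 mm up; it can come from above.
- jamb_bore (a point): Point on the jamb's hinge axis midway between its two knuckles, where the loose knuckle's hole centre must be; x along the axis (axes as jamb). In place, the loose plate's edge lies 16 mm from the axis, 4 mm clear of the jamb knuckles.
- rest_a: Fixed cork rest under the leaf to use: 28 (x) by 50 (y) by 25 mm high, on the bench, axes parallel to the leaf's. Origin: centre of its underside, 12 mm to +y of the leaf's origin. An equal rest carries the other leaf; the two may be swapped.
- other_leaf: Bystander: a second loose steel leaf with the same 50 by 60 by 5 mm plate but TWO 16 mm long knuckles with an 18 mm gap, so it does not fit; lies on an equal cork rest. Origin and axes as for leaf. The two rests may be swapped.
- pin: Bystander: loose steel hinge pin, 10 mm thick, 110 mm long with a 19 mm square head, lying along its y in a fixed grey tray 50 by 140 by 18 mm. Origin: under its middle.
- jar: Bystander: small pale translucent jar with black cap, 60 mm across, 75 mm high. Origin: centre of its underside.
- driver: Bystander: screwdriver with black handle lying on the bench along its x. Origin: its underside, near the middle.
Not all that is in view belongs to the job. There is more than one size of the jamb; the one meant has the size given above.

How it is judged:
By the outcome, as a careful person would: the job done as asked, in the order asked, and still so for the second after the job is handed in, while the arm keeps its last pose, push and grip.
It also fails if it takes over 38 s, if anything falls off the work surface, if the arm or the gripper's body presses on something with over 40 N, if the wrist force passes 120 N, or if a joint passes its speed limit or range.

ROBOT

A 6-joint arm with a two-finger parallel gripper is mounted at the origin on the work surface. World frame = base frame: x ahead of the robot, y to its left, z up, the work surface at z = 0. Lengths are in mm, angles in rad, forces in N, time in s.
With the tool pointing down it reaches from about 275 to 1000 mm from the base axis. Payload 8.4 kg.
Tool frame: the origin (TCP) lies between the finger pads; the fingertips stand 22 mm ahead of it and the grasp point (between the pads) lies 3 mm ahead of it (r.nose_length is the z of the fingertips in the tool frame, in mm); z points along the fingers, y is the line along which they close (so a half turn about z gives the same grasp; the last joint's range is limited). The gripper opens to 85 mm and grips with 20 to 120 N. Pads are 22 mm wide; open, the fingers measure 114 mm over their backs; the gripper's body (76 mm by 85 mm) begins 54 mm behind the grasp point. The pads swing forward as they close: fully open they stand 13 mm farther back than shut.
Start: joints at [1.338, 0.353, 1.633, -0, 1.155, -0.002], TCP at [142.971, 608.43, 253.281] pointing down, gripper open.
Joint ranges: [-2.63, 2.63], [-0.92, 2.1], [0.06, 2.66], [-1.3, 4.44], [0, 2.69], [-3.02, 3.02]. Speed limits (rad/s): [2.22, 2.22, 2.79, 3.14, 3.14, 3.14].

INTERFACE

Orientations are given as [roll, pitch, yaw] about the fixed x, y, z axes, in that order (R = Rz(yaw) Ry(pitch) Rx(roll)).
In Python, from rig import r, cams gives the robot as it stands.
- The arm moves only by the tool nudge_tcp, called after ">>>" as a command line: name --argument value ..., lists and objects as JSON in quotes. Schema: {"type":"object","properties":{"moves":{"type":"array","items":{"type":"number"},"minItems":7,"maxItems":35},"clamp_n":{"type":"number"},"only":{"type":"string"},"quiet":{"type":"boolean"},"lines":{"type":"string"}},"required":["moves"],"additionalProperties":false}. moves is one flat list of numbers that holds 1 to 5 rows one after another, with no inner brackets; each row has 7 numbers: a rotation vector rx, ry, rz in fractions of the full range, 1 being 2 rad, then dx, dy, dz in parts of the range, where 1.0 means 300 mm, then the opening from 0.0 (shut) to 1.0 (fully open); each row shifts and turns the commanded pose from where the row before left it, along the tool's axes as they then stand; what a row does not reach is not made up. A row lasts 1/12 s, in which the tool goes at most 41.7 mm and 0.125 rad, less where a joint would pass 70% of its speed; a pose out of reach is approached as far as the arm can. The fingers move at their own pace and stop on an object; clamp_n is the grip in N (left out, the last holds). Time passes only in rows, so rows that do not move let the fingers close. The tool returns the time, the measured TCP pose, the force, the opening and the grip force at its end. only (a regular expression) keeps the lines of the reply that match it, lines (a string "A,B") keeps lines A to B, and quiet returns only ok. Input that does not fit is refused with a message, and nothing moves.
- r.sense(): the state, without advancing time (a new reading comes with each control period).
- cams.grab_frame(name): name is "scene" or "top"; returns the picture (420x560x3 uint8, red, green, blue); there is no depth.
- cams.camera_params(name): a dict with "fx", "fy", "cx", "cy" (pixels), "dist_coeffs" ([k1, k2, p1, p2, k3] as OpenCV has them; the pictures are not rectified), "rvec" (rotation vector, rad) and "tvec" (3), from world to camera coordinates, as OpenCV has them. Camera axes: x right, y down, z forward; pixel columns grow to the right and rows downward; lengths in mm; the calibration is good to about 2 mm. A picture is of the moment at which its call begins. camera_params takes no time and is no camera call.
- r.sign_off(): hands the job in; it is judged then, once.
The state is a dict: "clock": time; "qpos": joint angles; "qvel": joint speeds; "joint_efforts": joint torques, N m; "eef_pos": TCP position; "tcp_rot": TCP orientation; "contact_force": force on the tool from outside, world axes, zero at the start; "wrist_torque": the same for the moment, N m; "opening": opening from 0.0 (shut) to 1.0 (fully open); "grasp_force": force on a finger pad.
Only numpy, scipy, OpenCV 4.12 (cv2) and the standard library are available. Lean on these libraries where they do the work, as an engineer would, in place of code of your own. Each camera call takes 0.05 s, during which the arm holds its last target. There are 200 camera calls.

## Working session

There is one attempt and no reset: what is moved stays moved. The work goes in short steps, Python scripts to look and compute and a tool call to move; the robot and the scene stay as the last step left them, time stands still between calls to the robot, and variables do not carry over. Pictures are saved under pics/ and viewed, at most 13 in all, crops included, and the job is handed in when it is done.

```bash
mkdir -p pics; cat > h.py <<'E'
import numpy as np, cv2
from rig import r, cams
def par(n):
    p=cams.camera_params(n)
    K=np.array([[p["fx"],0,p["cx"]],[0,p["fy"],p["cy"]],[0,0,1.]])
    return K,np.array(p["dist_coeffs"],float),np.array(p["rvec"],float),np.array(p["tvec"],float)
def ray(n,uv):
    K,d,rv,t=par(n);R=cv2.Rodrigues(rv)[0]
    u=cv2.undistortPoints(np.array(uv,float).reshape(-1,1,2),K,d).reshape(-1,2)
    D=np.c_[u,np.ones(len(u))]@R
    return -R.T@t,D
def plane(n,uv,z):
    C,D=ray(n,uv); return C+D*((z-C[2])/D[:,2])[:,None]
def proj(n,P):
    K,d,rv,t=par(n); return cv2.projectPoints(np.array(P,float).reshape(-1,1,3),rv,t,K,d)[0].reshape(-1,2)
def save(n,f,box=None,s=1):
    im=cams.grab_frame(n)
    cv2.imwrite('pics/raw_'+f,im[:,:,::-1])
    if box: im=im[box[1]:box[3],box[0]:box[2]]
    cv2.imwrite('pics/'+f,cv2.resize(im[:,:,::-1],None,fx=s,fy=s,interpolation=cv2.INTER_CUBIC))
E
python3 - <<'E'
from h import *
for n in("scene","top"):
    save(n,n+'1.png',None,1.4); C,D=ray(n,[[280,210]]);print(n,C,D,par(n)[0][0,0])
print(r.sense())
E
```

```text
scene [1451.43177114 -162.99798959  912.7259815 ] [[-0.72702016  0.10944745 -0.6779164 ]] 515.7094482341444
top [ 323.01344511  -30.29010948 1050.12305044] [[ 0.23327601  0.00770626 -0.9724031 ]] 477.67401778406804
{'clock': 0.1, 'qpos': array([ 1.33760170e+00,  3.53610684e-01,  1.63408393e+00, -2.30352822e-05,
        1.15519909e+00, -2.38683759e-03]), 'qvel': array([ 1.20961452e-03, -2.14368263e-03, -2.68653688e-03, -3.55387446e-05,
       -6.06962629e-04,  5.68654823e-05]), 'joint_efforts': array([ 2.33251187e-03, -6.06352973e+01, -3.42815673e+01,  5.80533901e-05,
        4.05302300e-03, -1.48387210e-05]), 'eef_pos': array([142.8801566 , 608.0228137 , 252.60653839]), 'tcp_rot': array([-3.14029156e+00,  1.79568506e-05,  2.91079419e+00]), 'contact_force': array([ 0.23351229, -0.18170287, -0.41505827]), 'wrist_torque': array([-0.00065609, -0.02517822,  0.05357479]), 'grasp_force': 0.0, 'opening': 1.003143614803457}
```

View pics/scene1.png

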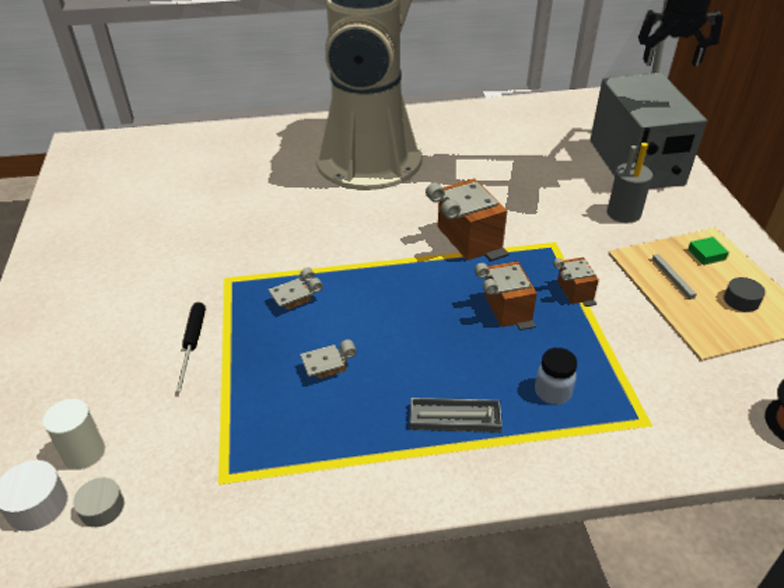

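View pics/top1.png

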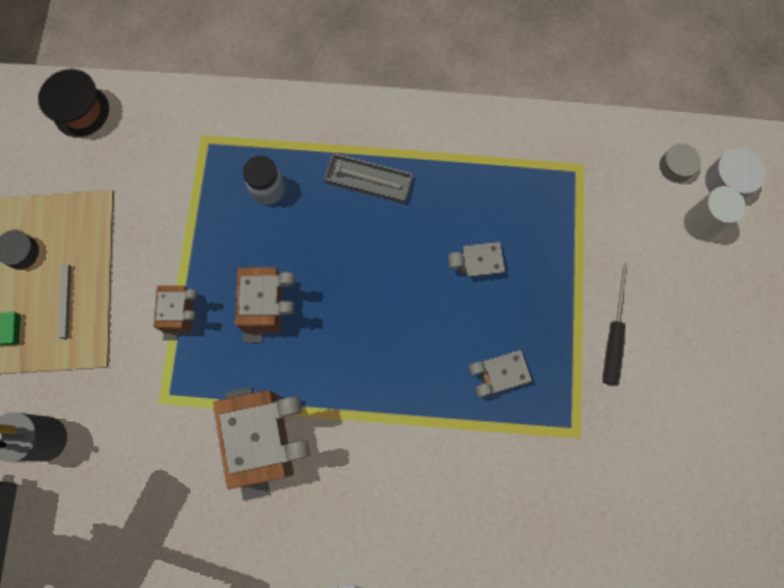

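The scene view shows three jambs, at (472,200), (508,280) and (577,272) in 1.4x pixels, and two loose leaves at (293,292) and (323,360). In the top view the leaf at (483,260) has one knuckle at (456,260). The leaf at (503,372) has two, at (477,368) and (484,390). Next I'll measure the plates and enlarge the candidates.

```bash
cat > seg.py <<'E'
from h import *
def mask(n,im):
    hsv=cv2.cvtColor(im,cv2.COLOR_RGB2HSV)
    return ((hsv[:,:,1]<70)&(hsv[:,:,2]>85)).astype(np.uint8)*255
def comps(n,im,z,roi):
    m=mask(n,im); mm=np.zeros_like(m); x0,y0,x1,y1=roi; mm[y0:y1,x0:x1]=m[y0:y1,x0:x1]
    big=cv2.resize(mm,None,fx=4,fy=4,interpolation=cv2.INTER_CUBIC); big=(big>127).astype(np.uint8)*255
    k=cv2.getStructuringElement(cv2.MORPH_ELLIPSE,(41,41))  # ~10px: keep plates
    for nm,b in(("all",big),):
        for c in cv2.findContours(b,cv2.RETR_EXTERNAL,cv2.CHAIN_APPROX_NONE)[0]:
            if cv2.contourArea(c)<16*60: continue
            px=(c.reshape(-1,2)+.5)/4-.5
            P=plane(n,px,z)[:,:2].astype(np.float32)
            print(n,nm,px.mean(0).round(1),"rect",[np.round(v,1) for v in cv2.minAreaRect(P)])
E
python3 - <<'E'
from seg import *
im=cv2.imread('pics/raw_top1.png')[:,:,::-1].copy()
comps('top',im,30,(310,160,390,290))
comps('top',im,75,(100,170,225,350))
def cr(b,s): return cv2.resize(im[b[1]:b[3],b[0]:b[2]],(400,600) if s else (400,600),interpolation=cv2.INTER_CUBIC)
a=cv2.resize(im[165:290,310:390],(384,600),interpolation=cv2.INTER_CUBIC)
b=cv2.resize(im[190:340,110:214],(416,600),interpolation=cv2.INTER_CUBIC)
cv2.imwrite('pics/crop1.png',np.hstack([a,b])[:,:,::-1])
E
```

```text
top all [355.2 266.9] rect [array([ 457.7, -195.3]), array([54.1, 88. ]), np.float64(20.6)]
top all [339.6 184.7] rect [array([ 635.4, -149.9]), array([52.6, 89.5]), np.float64(12.0)]
top all [195.7 318.6] rect [array([324.9, 139.7]), array([131.8, 137.3]), np.float64(5.9)]
top all [190.  209.6] rect [array([544. , 168.2]), array([66.5, 79.7]), np.float64(4.7)]
top all [121.9 262. ] rect [array([436.3, 269. ]), array([386. , 147.2]), np.float64(9.3)]
```

View pics/crop1.png

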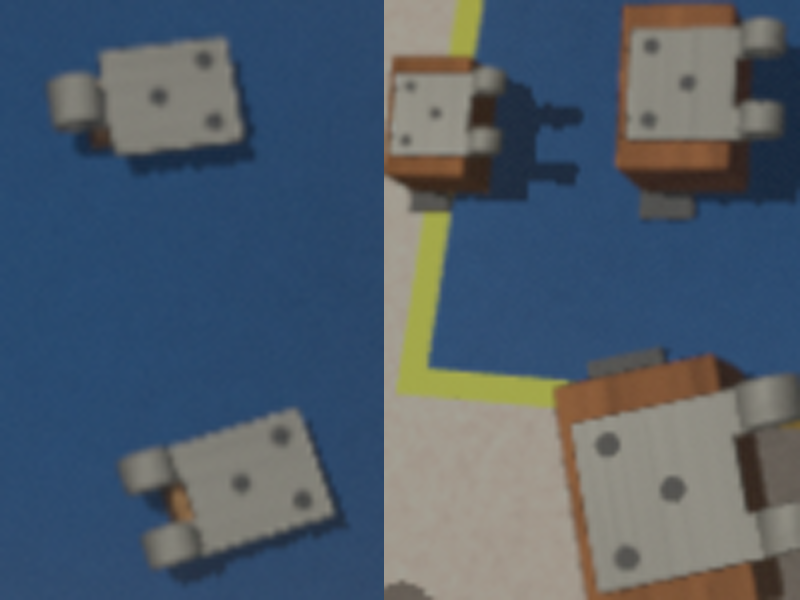

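The pick candidates are the leaf at top (340,185), with one knuckle, and the leaf at (355,267), with two. The one at (340,185) fits. The jambs are at top (122,218), small; (188,212), with a plate about 60 mm wide; and (181,313), large. The middle one fits the given size. Now I'll fit the edges.

```bash
cat > fit.py <<'E'
from h import *
def contour(im,roi,thr):
    x0,y0,x1,y1=roi
    g=np.minimum(im[:,:,0],im[:,:,2])[y0:y1,x0:x1]
    S=8; b=cv2.resize(g,None,fx=S,fy=S,interpolation=cv2.INTER_CUBIC)
    cs=cv2.findContours((b>thr).astype(np.uint8),cv2.RETR_EXTERNAL,cv2.CHAIN_APPROX_NONE)[0]
    c=max(cs,key=cv2.contourArea).reshape(-1,2)
    return (c+.5)/S-.5+[x0,y0]
def line(P):
    v=cv2.fitLine(P.astype(np.float32),cv2.DIST_HUBER,0,.01,.01).ravel()
    return v
def local(P,o,yaw):
    c,s=np.cos(yaw),np.sin(yaw); d=P[:,:2]-o
    return np.c_[d@[c,s],d@[-s,c]]
def knuckle(n,px,o,yaw,zax,sgn):
    "local y of axis from silhouette pixels on the sgn side, radius 12"
    C,D=ray(n,px); c,s=np.cos(yaw),np.sin(yaw); ey=np.array([-s,c,0])
    cy=(C-np.r_[o,0])@ey; dy=D@ey; dz=D[:,2]; t=(zax-C[2])/dz
    y=cy+t*dy; return y-sgn*12*np.hypot(dy,dz)/abs(dz)
def fit(n,im,roi,thr,z,W,o,yaw,yr,ks,zax):
    """W half width; yr: y range (local, plate) used for side edges"""
    px=contour(im,roi,thr); P=plane(n,px,z); o=np.array(o,float)
    for it in range(6):
        L=local(P,o,yaw); m=(L[:,1]>yr[0])&(L[:,1]<yr[1]); w=[]; a=[]
        for sg in(1,-1):
            q=L[m&(L[:,0]*sg>W*.6)]; v=line(q); sl=v[0]/v[1]; a.append(sl); w.append(v[2]+sl*(np.mean(yr)-v[3]))
        # far edge opposite the knuckle
        q=L[(L[:,1]*ks<0)&(abs(L[:,0])<W*.7)]; v=line(q); fe=v[3]-v[2]*v[1]/v[0]; fa=v[1]/v[0]
        yaw-=.5*np.mean(a)
        c,s=np.cos(yaw),np.sin(yaw); o=o+np.array([c,s])*np.mean(w)
    L=local(P,o,yaw)
    e=ks*L[:,1]; k=e>e.max()-1.5
    ka=knuckle(n,px[k],o,yaw,zax,ks)
    print("o",o.round(1),"yaw",round(yaw,4),"sides",np.round(w,1),"slopes",np.round(a,3),"far y",round(fe,1),"far slope",round(fa,3),"axis y",np.median(ka).round(1),"knuckle x range",L[e>e.max()-8][:,0].min().round(1),L[e>e.max()-8][:,0].max().round(1))
    return o,yaw
E
python3 - <<'E'
from fit import *
im=cv2.imread('pics/raw_top1.png')[:,:,::-1].copy()
print(im[185,335:350].tolist()[::7],im[200,340],im[185,320:324].tolist())
for t in(80,95):
    fit('top',im,(310,160,380,210),t,30,25,[632,-165],.08,(-22,22),1,37)
    fit('top',im,(155,180,225,240),t,75,30,[544,175],.05,(-20,14),-1,82)
E
```

```text
[[131, 130, 122], [77, 78, 77], [131, 129, 121]] [25 47 72] [[79, 83, 90], [100, 99, 95], [114, 113, 106], [125, 123, 116]]
o [ 638.2 -164.1] yaw 0.2034 sides [ 25.4 -25.4] slopes [-0.003 -0.007] far y -28.5 far slope 0.006 axis y 46.1 knuckle x range -7.6 16.3
o [540.6 174.7] yaw 0.0963 sides [ 30.6 -30.6] slopes [-0.018  0.014] far y 33.0 far slope -0.023 axis y -35.5 knuckle x range -27.0 35.0
o [ 638.1 -164.1] yaw 0.2027 sides [ 24.6 -24.5] slopes [-0.006 -0.004] far y -27.8 far slope 0.006 axis y 22.8 knuckle x range -24.2 25.0
o [540.4 174.7] yaw 0.1019 sides [ 29.9 -29.9] slopes [-0.025  0.023] far y 32.3 far slope -0.033 axis y -32.8 knuckle x range -26.1 34.5
```

The manual's scale: shifts go in shares of 300 mm and turns go in shares of 2 rad. Converting my numbers, 0.124 rad / 2 = 0.062.

```bash
cat > go.py <<'E'
import sys,numpy as np
from scipy.spatial.transform import Rotation as R
from rig import r
def go(p,yaw):
    s=r.sense(); A=R.from_euler('xyz',s['tcp_rot']); B=R.from_euler('xyz',[np.pi,0,yaw])
    d=A.inv().apply(np.array(p)-s['eef_pos']); w=(A.inv()*B).as_rotvec()
    print('t',round(s['clock'],2),'pos',s['eef_pos'].round(1),'rot',s['tcp_rot'].round(4),'TOOL d',d.round(1),'w',w.round(4),'F',s['contact_force'].round(1),'open',round(s['opening'],3),'grip',round(s['grasp_force'],1))
if __name__=='__main__':
    a=list(map(float,sys.argv[1:5])); go(a[:3],a[3])
E
```

>>> nudge_tcp --moves '[0, 0, 0.062, 0, 0, 0, 1, 0, 0, 0.062, 0, 0, 0, 1, 0, 0, 0.062, 0, 0, 0, 1, 0, 0, 0.062, 0, 0, 0, 1, 0, 0, 0.062, 0, 0, 0, 1]'

```text
clock: 0.52
eef_pos: [142.9, 608.2, 252.8]
tcp_rot: [-3.141, 0.0, 2.285]
contact_force: [0.1, -0.4, -0.5]
opening: 1.003
grasp_force: 0.0
```

>>> nudge_tcp --moves '[0, 0, 0.062, 0, 0, 0, 1, 0, 0, 0.062, 0, 0, 0, 1, 0, 0, 0.062, 0, 0, 0, 1, 0, 0, 0.062, 0, 0, 0, 1, 0, 0, 0.062, 0, 0, 0, 1]'

```text
clock: 0.93
eef_pos: [142.9, 608.2, 252.9]
tcp_rot: [-3.141, 0.001, 1.665]
contact_force: [0.0, 0.1, -0.1]
opening: 0.996
grasp_force: 0.0
```

```bash
python3 go.py 636.8 -157.2 250 1.774
python3 - <<'E'
from fit import *
im=cv2.imread('pics/raw_top1.png')[:,:,::-1].copy()
for t in(45,60):
    fit('top',im,(310,160,380,210),t,30,25,[632,-165],.08,(-22,22),1,37)
    fit('top',im,(155,180,225,240),t,75,30,[544,170],.05,(-16,14),-1,82)
E
```

```text
t 0.93 pos [142.9 608.2 252.9] rot [-3.1414e+00  8.0000e-04  1.6647e+00] TOOL d [-808.3  419.9    3.4] w [-0.0003  0.0008 -0.1093] F [ 0.   0.1 -0.1] open 0.996 grip 0.0
o [ 638.7 -164. ] yaw 0.2021 sides [ 27.5 -27.5] slopes [-0.002 -0.006] far y -30.3 far slope -0.009 axis y 49.1 knuckle x range -13.8 18.0
o [545.1 171.2] yaw 0.5113 sides [ 45.6 -44.5] slopes [ 0.391 -0.578] far y 47.8 far slope -0.405 axis y -42.0 knuckle x range -8.0 15.5
o [ 638.3 -164.1] yaw 0.2033 sides [ 26.4 -26.4] slopes [ 0.001 -0.006] far y -29.4 far slope -0.001 axis y 47.6 knuckle x range -11.5 17.1
o [545.6 170.1] yaw 0.1012 sides [ 36.3 -36.2] slopes [-0.021  0.014] far y 43.6 far slope -0.013 axis y -33.0 knuckle x range -33.3 30.9
```

To row units: -37 mm / 300 = -0.1233, 14.3 mm / 300 = 0.0477, -0.109 rad / 2 = -0.0545.

>>> nudge_tcp --moves '[0, 0, -0.0545, 0, 0, 0, 1, 0, 0, 0, -0.1233, 0.0477, 0, 1, 0, 0, 0, -0.1233, 0.0477, 0, 1, 0, 0, 0, -0.1233, 0.0477, 0, 1, 0, 0, 0, -0.1233, 0.0477, 0, 1]' --quiet true

```text
ok
```

>>> nudge_tcp --moves '[0, 0, 0, -0.1233, 0.0477, 0, 1, 0, 0, 0, -0.1233, 0.0477, 0, 1, 0, 0, 0, -0.1233, 0.0477, 0, 1, 0, 0, 0, -0.1233, 0.0477, 0, 1, 0, 0, 0, -0.1233, 0.0477, 0, 1]'

```text
clock: 1.77
eef_pos: [338.4, 307.6, 253.2]
tcp_rot: [-3.142, 0.0, 1.78]
contact_force: [0.8, 1.2, 0.1]
opening: 1.005
grasp_force: 0.0
```

>>> nudge_tcp --moves '[0, 0, 0, -0.1233, 0.0477, 0, 1, 0, 0, 0, -0.1233, 0.0477, 0, 1, 0, 0, 0, -0.1233, 0.0477, 0, 1, 0, 0, 0, -0.1233, 0.0477, 0, 1, 0, 0, 0, -0.1233, 0.0477, 0, 1]' --quiet true

```text
ok
```

>>> nudge_tcp --moves '[0, 0, 0, -0.1233, 0.0477, 0, 1, 0, 0, 0, -0.1233, 0.0477, 0, 1, 0, 0, 0, -0.1233, 0.0477, 0, 1, 0, 0, 0, -0.1233, 0.0477, 0, 1, 0, 0, 0, -0.1233, 0.0477, 0, 1]' --quiet true

```text
ok
```

```bash
python3 go.py 636.8 -157.2 250 1.774
```

```text
t 2.6 pos [555.2 -24.9 253.1] rot [-3.1413e+00 -2.0000e-04  1.7795e+00] TOOL d [-146.3   52.5    3. ] w [-0.0003 -0.0002  0.0055] F [0.7 1.9 0.4] open 1.0 grip 0.0
```

```bash
python3 - <<'E'
from fit import *
im=cv2.imread('pics/raw_top1.png')[:,:,::-1].copy()
a=im[195:240,160:215]
for v in (203,212,221): print(v,[tuple(int(x) for x in im[v,u]) for u in range(166,214,1)])
E
```

```text
203 [(45, 73, 108), (46, 74, 108), (65, 74, 100), (103, 77, 67), (120, 86, 62), (121, 106, 92), (140, 136, 126), (140, 138, 128), (137, 135, 126), (126, 124, 116), (116, 114, 108), (115, 114, 107), (128, 126, 118), (138, 137, 127), (138, 135, 126), (139, 136, 127), (137, 135, 127), (138, 137, 127), (139, 136, 128), (140, 138, 130), (139, 136, 127), (135, 133, 124), (135, 133, 124), (136, 135, 126), (138, 136, 127), (138, 136, 127), (137, 136, 126), (137, 136, 126), (138, 136, 128), (137, 135, 126), (135, 133, 124), (131, 129, 120), (115, 113, 106), (91, 90, 84), (68, 67, 65), (64, 65, 61), (65, 66, 65), (68, 70, 68), (69, 70, 68), (70, 71, 68), (62, 63, 63), (59, 60, 61), (51, 54, 57), (47, 53, 60), (35, 45, 61), (28, 43, 64), (24, 43, 64), (28, 43, 68)]
212 [(44, 74, 110), (49, 73, 107), (78, 73, 93), (122, 85, 63), (131, 103, 84), (140, 134, 123), (140, 138, 128), (140, 138, 128), (138, 136, 127), (139, 137, 127), (137, 135, 126), (138, 136, 126), (140, 137, 128), (139, 137, 128), (137, 136, 126), (136, 134, 125), (137, 135, 126), (131, 129, 121), (117, 115, 108), (109, 107, 101), 
[... 508 characters left out ...]
, 135, 124), (140, 138, 129), (135, 133, 124), (119, 118, 111), (104, 104, 99), (98, 98, 93), (109, 107, 101), (133, 131, 122), (137, 135, 126), (137, 135, 125), (136, 135, 125), (138, 136, 127), (137, 135, 126), (139, 136, 127), (138, 136, 128), (135, 133, 125), (135, 133, 124), (136, 134, 125), (137, 136, 127), (138, 136, 127), (137, 136, 126), (137, 136, 127), (137, 135, 126), (137, 135, 126), (137, 135, 125), (137, 135, 126), (135, 134, 124), (124, 122, 114), (117, 115, 108), (122, 120, 112), (128, 126, 118), (132, 130, 122), (132, 130, 122), (124, 122, 114), (116, 114, 107), (105, 104, 97), (91, 91, 85), (76, 76, 72), (53, 57, 60), (36, 47, 61), (25, 43, 63), (23, 41, 64), (25, 41, 63)]
```

To row units: -36.5 mm / 300 = -0.1217, 13.1 mm / 300 = 0.0437, 0.0055 rad / 2 = 0.0028.

>>> nudge_tcp --moves '[0, 0, 0.0028, -0.1217, 0.0437, 0, 1, 0, 0, 0, -0.1217, 0.0437, 0, 1, 0, 0, 0, -0.1217, 0.0437, 0, 1, 0, 0, 0, -0.1217, 0.0437, 0, 1, 0, 0, 0, 0, 0, 0, 1]' --quiet true

```text
ok
```

>>> nudge_tcp --moves '[0, 0, 0, 0, 0, 0.12, 1, 0, 0, 0, 0, 0, 0.12, 1, 0, 0, 0, 0, 0, 0.12, 1, 0, 0, 0, 0, 0, 0.0667, 1, 0, 0, 0, 0, 0, 0, 1]' --quiet true

```text
ok
```

```bash
python3 go.py 636.8 -157.2 30.5 1.774
python3 - <<'E'
from h import *
save('top','hover.png',(300,140,400,215),7)
E
```

```text
t 3.43 pos [ 632.1 -154.3  119.8] rot [-3.1335 -0.0039  1.7741] TOOL d [-4.1  4.7 89.3] w [-0.0081 -0.0039  0.0002] F [-0.1  0.5 -0.5] open 0.998 grip 0.0
```

View pics/hover.png

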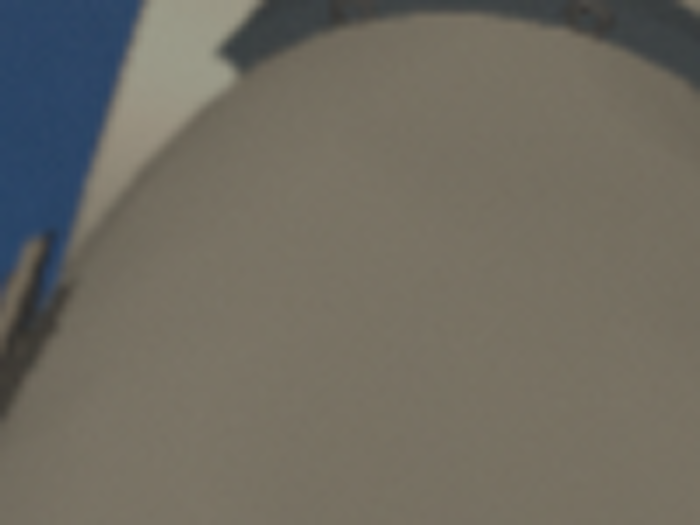

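The arm blocks the top view here, so I'll use the scene camera from now on. Continuing down with a small correction.

>>> nudge_tcp --moves '[0, 0, 0, 0, 0, 0, 1, 0, 0, 0, 0, 0, 0, 1]' --quiet true

```text
ok
```

```bash
python3 go.py 636.8 -157.2 30.5 1.774
python3 - <<'E'
from fit import *
im=cv2.imread('pics/raw_top1.png')[:,:,::-1].copy()
for t in(88,95,102):
    fit('top',im,(160,180,225,240),t,75,30,[541,180],.08,(-12,16),-1,82)
g=im.copy(); g[:,:,2]=255
o=np.array([541,180.]);yaw=.09
px=contour(g,(195,190,225,240),45)
C=plane('top',px,82);L=local(C,o,yaw)
for sg in(1,-1):
    for xa,xb in((16,28),):
        m=(L[:,0]*sg>xa)&(L[:,0]*sg<xb)&(L[:,1]<-30); k=px[m]; print(sg,np.median(knuckle('top',k,o,yaw,82,-1)).round(1),m.sum())
print('R contour x range of knuckles',L[(L[:,1]<-45)][:,0].min(),L[(L[:,1]<-45)][:,0].max())
E
```

```text
t 3.65 pos [ 636.9 -155.5  127.3] rot [3.1389e+00 1.3000e-03 1.7743e+00] TOOL d [-1.6 -0.7 96.8] w [0.0027 0.0013 0.0003] F [-0.4 -0.2  0.2] open 1.004 grip 0.0
o [540.  179.9] yaw 0.1025 sides [ 30.1 -30.1] slopes [-0.023  0.021] far y 27.4 far slope -0.03 axis y -39.0 knuckle x range -26.8 34.6
o [539.9 179.9] yaw 0.106 sides [ 29.7 -29.7] slopes [-0.015  0.017] far y 27.0 far slope -0.036 axis y -38.1 knuckle x range -26.3 34.3
o [539.9 179.9] yaw 0.0987 sides [ 29.2 -29.2] slopes [-0.018  0.017] far y 26.6 far slope -0.035 axis y -36.5 knuckle x range -25.7 -11.2
1 -45.7 44
-1 -44.4 45
R contour x range of knuckles -33.279693824998155 34.40530183658112
```

To row units: 25 mm / 300 = 0.0833, -1.6 mm / 300 = -0.0053, 0.003 rad / 2 = 0.0015.

>>> nudge_tcp --moves '[0.0015, 0.0005, 0, -0.0053, -0.0023, 0.0833, 1, 0, 0, 0, 0, 0, 0.0833, 1, 0, 0, 0, 0, 0, 0.0833, 1, 0, 0, 0, 0, 0, 0.05, 1, 0, 0, 0, 0, 0, 0.0233, 1]' --quiet true

```text
ok
```

>>> nudge_tcp --moves '[0, 0, 0, 0, 0, 0, 1, 0, 0, 0, 0, 0, 0, 1, 0, 0, 0, 0, 0, 0, 1]' --quiet true

```text
ok
```

```bash
python3 go.py 636.8 -157.2 30.5 1.774
python3 - <<'E'
from h import *
save('scene','grip.png',(180,215,300,295),6)
E
```

```text
t 4.32 pos [ 636.3 -157.2   30. ] rot [-3.1408e+00  1.0000e-04  1.7743e+00] TOOL d [-0.1  0.5 -0.5] w [-0.0008  0.0001  0.0003] F [-0.1  0.2 -0.2] open 0.997 grip 0.0
```

View pics/grip.png

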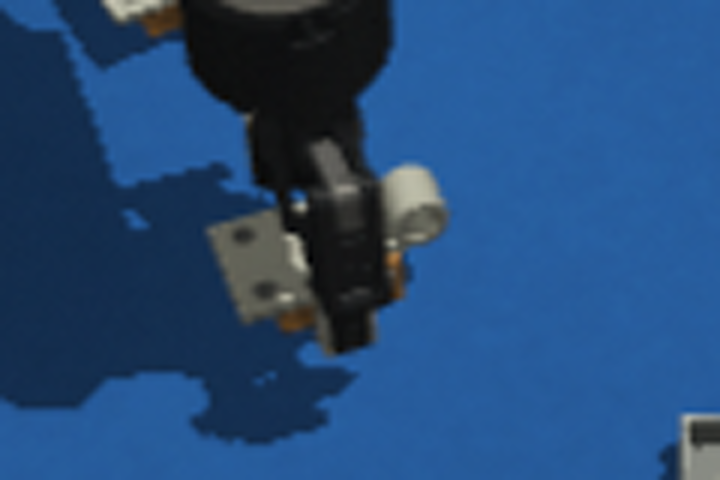

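The crop shows the fingers straddling the plate, near finger at about (345,250), beside the single knuckle at (415,205). Closing on it now.

>>> nudge_tcp --moves '[0, 0, 0, 0, 0, 0, 0.4, 0, 0, 0, 0, 0, 0, 0.4, 0, 0, 0, 0, 0, 0, 0.4, 0, 0, 0, 0, 0, 0, 0.4, 0, 0, 0, 0, 0, 0, 0.4]' --clamp_n 70

```text
clock: 4.78
eef_pos: [635.5, -157.0, 29.3]
tcp_rot: [-3.14, -0.001, 1.774]
contact_force: [-2.1, -0.4, 7.0]
opening: 0.561
grasp_force: 70.8
```

>>> nudge_tcp --moves '[0, 0, 0, 0, 0, 0, 0.4, 0, 0, 0, 0, 0, 0, 0.4, 0, 0, 0, 0, 0, 0, 0.4, 0, 0, 0, 0, 0, 0, 0.4, 0, 0, 0, 0, 0, 0, 0.4]'

```text
clock: 5.2
eef_pos: [635.5, -156.9, 29.3]
tcp_rot: [-3.14, -0.001, 1.774]
contact_force: [-1.9, 0.4, 7.4]
opening: 0.56
grasp_force: 70.8
```

To row units: -30 mm / 300 = -0.1, -25 mm / 300 = -0.0833.

>>> nudge_tcp --moves '[0, 0, 0, 0, 0, -0.0333, 0.4, 0, 0, 0, 0, 0, -0.0833, 0.4, 0, 0, 0, 0, 0, -0.1, 0.4, 0, 0, 0, 0, 0, -0.1, 0.4, 0, 0, 0, 0, 0, -0.05, 0.4]'

```text
clock: 5.62
eef_pos: [636.7, -157.2, 142.3]
tcp_rot: [3.141, 0.001, 1.774]
contact_force: [1.1, -0.0, -1.7]
opening: 0.564
grasp_force: 72.7
```

>>> nudge_tcp --moves '[0, 0, 0, 0.05, -0.0067, 0, 0.4, 0, 0, 0, 0.1, -0.0133, 0, 0.4, 0, 0, 0, 0.1, -0.0133, 0, 0.4, 0, 0, 0, 0.1, -0.0133, 0, 0.4, 0, 0, 0, 0.1, -0.0133, 0, 0.4]' --quiet true

```text
ok
```

>>> nudge_tcp --moves '[0, 0, 0, 0.1, -0.0133, 0, 0.4, 0, 0, 0, 0.1, -0.0133, 0, 0.4, 0, 0, 0, 0.1, -0.0133, 0, 0.4, 0, 0, 0, 0.05, -0.0067, 0, 0.4, 0, 0, 0.05, 0.0333, -0.0067, 0, 0.4]' --quiet true

```text
ok
```

>>> nudge_tcp --moves '[0, 0, 0, 0, 0, 0, 0.4, 0, 0, 0, 0, 0, 0, 0.4, 0, 0, 0, 0, 0, 0, 0.4]' --quiet true

```text
ok
```

```bash
python3 go.py 547.6 95.5 134 1.649
python3 - <<'E'
from h import *
save('scene','h2.png',(280,130,400,240),5)
save('top','h2top.png',(150,150,260,250),5)
E
```

```text
t 6.7 pos [551.3  80.8 138.3] rot [-3.1380e+00 -5.0000e-04  1.6772e+00] TOOL d [15.1 -2.1  4.4] w [-0.0036 -0.0004  0.0282] F [-0.2  0.9 -2.1] open 0.563 grip 72.7
```

View pics/h2.png

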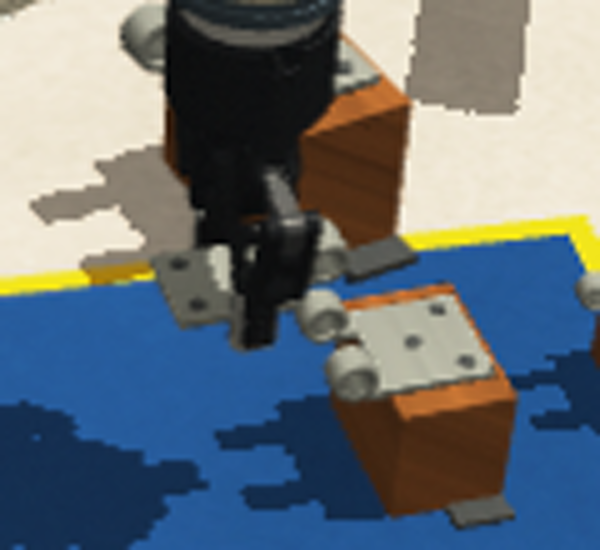

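View pics/h2top.png

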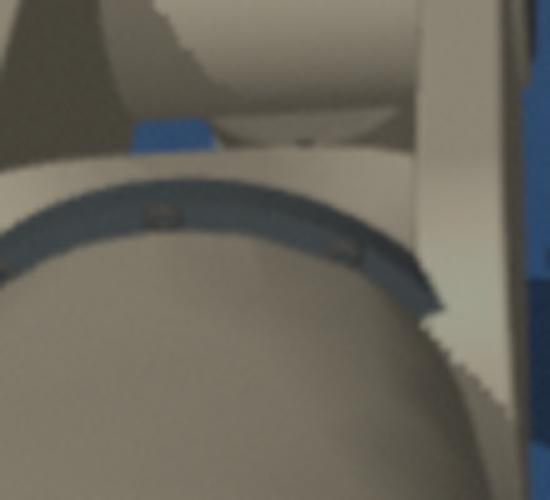

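The scene crop shows the leaf held level, its knuckle at (325,252). The jamb knuckles are at (325,315) and (355,372) in crop pixels. Next I'll check my bore estimates by projecting them into this view.

```bash
cat > chk.py <<'E'
from fit import *
from scipy.spatial.transform import Rotation as Ro
def bore(dy=39.6,dz=7.7):
    s=r.sense(); A=Ro.from_euler('xyz',s['tcp_rot']); return s['eef_pos']+A.apply([dy,0,-dz]), A
def circ(c,ax,rad):
    t=np.linspace(0,2*np.pi,40,endpoint=False); ax=ax/np.linalg.norm(ax); u=np.cross(ax,[0,0,1.]); u/=np.linalg.norm(u); v=np.cross(ax,u)
    return c+rad*(np.cos(t)[:,None]*u+np.sin(t)[:,None]*v)
E
python3 - <<'E'
from chk import *
J=np.array([544.5,135,82]); yaw=.078; ex=np.array([np.cos(yaw),np.sin(yaw),0]);ey=np.array([-ex[1],ex[0],0])
b,A=bore(); lx=A.apply([0,1,0])
print('bore',b.round(1),'lx',lx.round(3))
im=cv2.imread('pics/raw_h2.png'); x0,y0,x1,y1=320,160,400,225; S=9
a=cv2.resize(im[y0:y1,x0:x1],None,fx=S,fy=S,interpolation=cv2.INTER_CUBIC)
def dr(P,col):
    q=((proj('scene',P)-[x0,y0]+.5)*S).astype(int)
    for p in q: cv2.circle(a,tuple(map(int,p)),1,col,-1)
for k in(30,-14):
    for rad in(12,7): dr(circ(J+k*ex,ex,rad),(0,255,0))
for sx in(-30,30):
    for t in np.linspace(0,1,30): dr(J+sx*ex+ey*(16+56*t)+[0,0,-7],(0,255,0))
for t in np.linspace(-30,30,30): dr(J+t*ex+ey*72+[0,0,-7],(0,255,0))
for rad in(12,7): dr(circ(b+11*lx,lx,rad),(0,0,255))
cv2.imwrite('pics/ov.png',a)
raw=cv2.imread('pics/raw_scene1.png')[:,:,::-1].copy()
for t in(85,100,115): fit('scene',raw,(335,180,390,215),t,75,30,[541,180],.08,(-12,16),-1,82)
E
```

```text
bore [547.5 119.7 146.2] lx [ 0.995  0.104 -0.003]
o [543.5 180.2] yaw 0.0942 sides [ 30.3 -30.3] slopes [-0.018  0.017] far y 29.1 far slope 0.002 axis y -37.2 knuckle x range -50.1 14.8
o [543.6 180.2] yaw 0.0958 sides [ 29.6 -29.6] slopes [-0.021  0.02 ] far y 28.4 far slope -0.003 axis y -35.5 knuckle x range -4.8 12.8
o [543.6 180.2] yaw 0.0936 sides [ 28.9 -28.9] slopes [-0.017  0.016] far y 27.9 far slope -0.001 axis y -34.1 knuckle x range -4.8 11.6
```

View pics/ov.png

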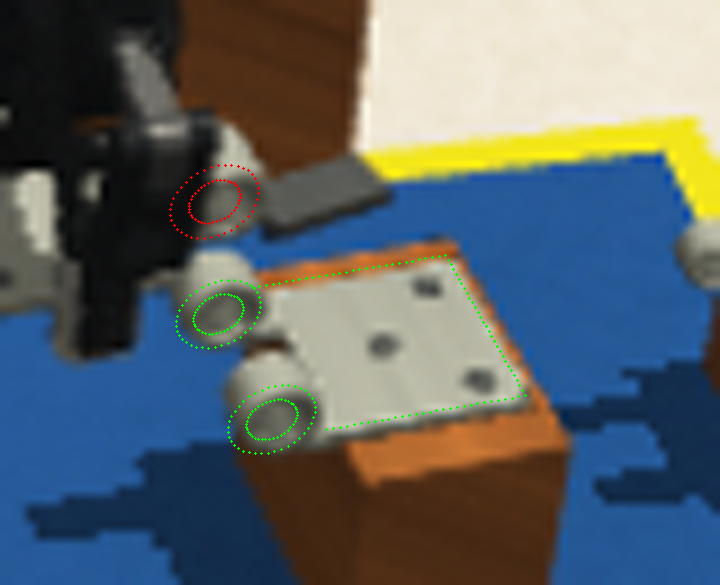

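```bash
python3 go.py 549.1 95.9 106 1.658
```

```text
t 6.8 pos [551.6  80.4 138.4] rot [-3.1382e+00 -6.0000e-04  1.6752e+00] TOOL d [15.7 -0.8 32.5] w [-0.0034 -0.0006  0.0172] F [-0.   0.7 -2.2] open 0.56 grip 72.7
```

To row units: 16.5 mm / 300 = 0.055, 16 mm / 300 = 0.0533, 0.017 rad / 2 = 0.0085.

>>> nudge_tcp --moves '[-0.0015, 0, 0.0085, 0.0267, -0.0013, 0, 0.4, 0, 0, 0, 0.0257, -0.0013, 0, 0.4, 0, 0, 0, 0, 0, 0.0533, 0.4, 0, 0, 0, 0, 0, 0.055, 0.4, 0, 0, 0, 0, 0, 0, 0.4]' --quiet true

```text
ok
```

>>> nudge_tcp --moves '[0, 0, 0, 0, 0, 0, 0.4, 0, 0, 0, 0, 0, 0, 0.4, 0, 0, 0, 0, 0, 0, 0.4]' --quiet true

```text
ok
```

```bash
python3 go.py 549.1 95.9 106 1.658
cat > ov.py <<'E'
import sys
from chk import *
def ov(f,J,yaw,S=9,box=(320,160,400,225),d=(39.6,7.7)):
    ex=np.array([np.cos(yaw),np.sin(yaw),0]);b,A=bore(*d); lx=A.apply([0,1,0]);x0,y0,x1,y1=box
    im=cams.grab_frame('scene'); cv2.imwrite('pics/raw_'+f,im[:,:,::-1]); im=im[:,:,::-1]
    a=cv2.resize(im[y0:y1,x0:x1],None,fx=S,fy=S,interpolation=cv2.INTER_CUBIC)
    def dr(P,col):
        for p in ((proj('scene',P)-[x0,y0]+.5)*S).astype(int): cv2.circle(a,tuple(map(int,p)),1,col,-1)
    for k in(30,-14): dr(circ(np.array(J)+k*ex,ex,12),(0,255,0))
    dr(circ(b+11*lx,lx,12),(0,0,255)); print('bore',b.round(1))
    cv2.imwrite('pics/'+f,a)
E
python3 -c "
from ov import *
ov('ov2.png',[545.7,135.3,82],.087)"
```

```text
t 7.47 pos [549.9  96.6 107. ] rot [ 3.1404e+00 -8.0000e-04  1.6573e+00] TOOL d [-0.7 -0.9  1. ] w [ 0.0012 -0.0008 -0.0007] F [ 0.2 -0.4 -1.8] open 0.563 grip 72.8
bore [546.5 136.1 114.8]
```

View pics/ov2.png

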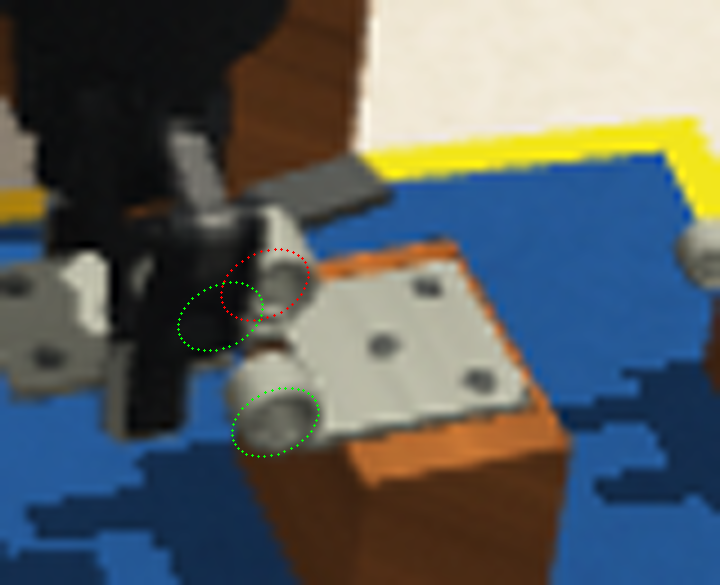

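Overlay: the green circle sits on the front jamb knuckle at (275,422). The red circle agrees with the visible right rim of the held knuckle at (290,280). Lowering in stages.

To row units: 5 mm / 300 = 0.0167, 4 mm / 300 = 0.0133.

>>> nudge_tcp --moves '[0, 0, 0, -0.0023, -0.003, 0.0133, 0.4, 0, 0, 0, 0, 0, 0.0167, 0.4, 0, 0, 0, 0, 0, 0.0167, 0.4, 0, 0, 0, 0, 0, 0.01, 0.4, 0, 0, 0, 0, 0, 0, 0.4]'

```text
clock: 7.93
eef_pos: [547.8, 95.7, 88.2]
tcp_rot: [-3.14, -0.001, 1.657]
contact_force: [-0.6, 0.2, -1.4]
opening: 0.567
grasp_force: 72.9
```

>>> nudge_tcp --moves '[0, 0, 0, 0, 0, 0, 0.4, 0, 0, 0, 0, 0, 0, 0.4]' --quiet true

```text
ok
```

```bash
python3 go.py 549.1 95.9 74.3 1.658
```

```text
t 8.1 pos [548.5  95.9  89.1] rot [-3.1414e+00 -7.0000e-04  1.6574e+00] TOOL d [-0.1  0.6 14.8] w [-0.0002 -0.0007 -0.0006] F [ 0.2  0.5 -1.7] open 0.563 grip 72.9
```

No contact so far, so I'll go down the rest of the way.

To row units: 5 mm / 300 = 0.0167, 4 mm / 300 = 0.0133.

>>> nudge_tcp --moves '[0, 0, 0, 0, 0.0017, 0.0133, 0.4, 0, 0, 0, 0, 0, 0.0167, 0.4, 0, 0, 0, 0, 0, 0.0133, 0.4, 0, 0, 0, 0, 0, 0.005, 0.4, 0, 0, 0, 0, 0, 0, 0.4]'

```text
clock: 8.52
eef_pos: [548.5, 95.9, 74.0]
tcp_rot: [-3.14, -0.001, 1.657]
contact_force: [-0.0, 0.2, -1.7]
opening: 0.561
grasp_force: 72.9
```

>>> nudge_tcp --moves '[0, 0, 0, 0, 0, 0, 0.4, 0, 0, 0, 0, 0, 0, 0.4, 0, 0, 0, 0, 0, 0, 0.4]' --quiet true

```text
ok
```

```bash
python3 go.py 549.1 95.9 74.3 1.658
python3 -c "
from ov import *
ov('ov3.png',[545.7,135.3,82],.087,12,(330,175,390,225))"
```

```text
t 8.77 pos [549.1  95.9  74.8] rot [ 3.1414e+00 -7.0000e-04  1.6573e+00] TOOL d [-0.   0.   0.5] w [ 0.0002 -0.0007 -0.0007] F [-0.5  0.4 -2.5] open 0.564 grip 72.9
bore [545.6 135.4  82.5]
```

View pics/ov3.png

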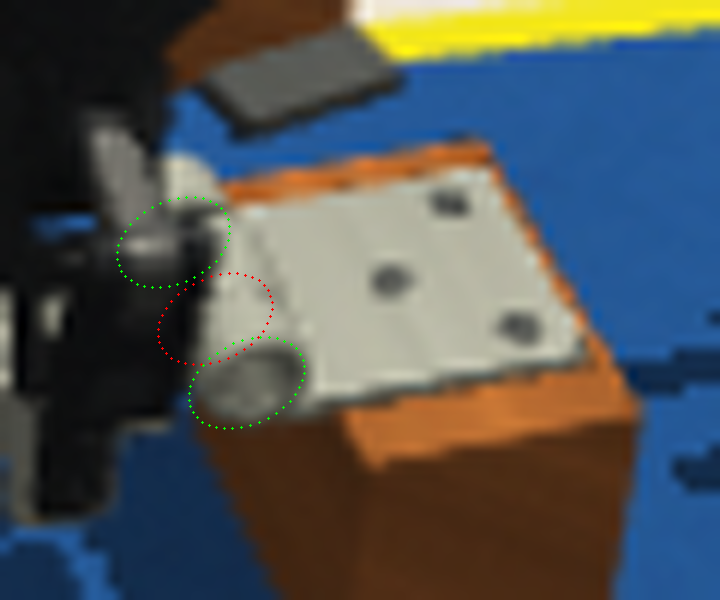

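Seen from the scene camera, the three knuckles line up with no contact force. To cross-check, I'll fit the leaf from the first scene picture.

The manual's scale: shifts go in shares of 300 mm and turns go in shares of 2 rad. Converting my numbers, 0.5 mm / 300 = 0.0017.

```bash
python3 - <<'E'
from fit import *
raw=cv2.imread('pics/raw_scene1.png')[:,:,::-1].copy()
for t in(85,100,115): fit('scene',raw,(208,238,258,275),t,30,25,[638,-164],.2,(-22,22),1,37)
print(raw[257,205:262].tolist()[::3])
E
```

```text
o [ 642.  -163.2] yaw 0.2103 sides [ 25.5 -25.5] slopes [-0.001  0.001] far y -26.9 far slope 0.012 axis y 25.5 knuckle x range -25.5 25.9
o [ 641.9 -163.2] yaw 0.2037 sides [ 24.9 -24.9] slopes [-0.  0.] far y -26.5 far slope 0.018 axis y 25.1 knuckle x range -24.8 25.3
o [ 641.8 -163.2] yaw 0.2047 sides [ 24.5 -24.5] slopes [-0.003  0.003] far y -26.0 far slope 0.016 axis y 20.5 knuckle x range -24.9 24.9
[[34, 83, 142], [35, 83, 143], [35, 85, 145], [35, 85, 145], [178, 179, 159], [177, 177, 158], [178, 177, 160], [177, 176, 158], [177, 175, 158], [149, 150, 135], [173, 172, 155], [175, 176, 157], [177, 176, 159], [115, 106, 88], [32, 63, 101], [35, 86, 148], [36, 85, 145], [36, 86, 147], [35, 85, 145]]
```

>>> nudge_tcp --moves '[0, 0, 0, 0, 0.0017, 0.0017, 0.4, 0, 0, 0, 0, 0.0017, 0, 0.4, 0, 0, 0, 0, 0.0017, 0, 0.4, 0, 0, 0, 0, 0, 0, 0.4, 0, 0, 0, 0, 0, 0, 0.4]'

```text
clock: 9.23
eef_pos: [549.7, 96.0, 73.9]
tcp_rot: [-3.14, -0.001, 1.658]
contact_force: [-5.1, -0.4, 0.2]
opening: 0.564
grasp_force: 72.9
```

Contact came at about +1 mm axially, so the knuckle sits too far +x. Now I'll probe the other side to centre it.

To row units: -2 mm / 300 = -0.0067.

>>> nudge_tcp --moves '[0, 0, 0, 0, -0.0067, 0, 0.4, 0, 0, 0, 0, -0.0067, 0, 0.4, 0, 0, 0, 0, 0, 0, 0.4, 0, 0, 0, 0, 0, 0, 0.4, 0, 0, 0, 0, 0, 0, 0.4]'

```text
clock: 9.65
eef_pos: [546.8, 95.7, 74.3]
tcp_rot: [3.141, -0.001, 1.657]
contact_force: [0.5, 0.9, -2.1]
opening: 0.564
grasp_force: 72.9
```

>>> nudge_tcp --moves '[0, 0, 0, 0, -0.0033, 0, 0.4, 0, 0, 0, 0, 0, 0, 0.4, 0, 0, 0, 0, 0, 0, 0.4]'

```text
clock: 9.9
eef_pos: [545.5, 95.6, 74.2]
tcp_rot: [-3.142, -0.001, 1.657]
contact_force: [0.2, 0.7, -1.8]
opening: 0.56
grasp_force: 72.9
```

>>> nudge_tcp --moves '[0, 0, 0, 0, -0.0023, 0, 0.4, 0, 0, 0, 0, 0, 0, 0.4, 0, 0, 0, 0, 0, 0, 0.4]'

```text
clock: 10.15
eef_pos: [544.7, 95.6, 74.1]
tcp_rot: [-3.141, -0.001, 1.657]
contact_force: [-0.0, -0.6, -2.1]
opening: 0.562
grasp_force: 72.9
```

To row units: -0.6 mm / 300 = -0.002.

>>> nudge_tcp --moves '[0, 0, 0, 0, -0.002, 0, 0.4, 0, 0, 0, 0, 0, 0, 0.4, 0, 0, 0, 0, 0, 0, 0.4]'

```text
clock: 10.4
eef_pos: [544.1, 95.5, 74.2]
tcp_rot: [-3.141, -0.001, 1.657]
contact_force: [0.1, 0.8, -1.0]
opening: 0.561
grasp_force: 72.9
```

>>> nudge_tcp --moves '[0, 0, 0, 0, -0.0017, 0, 0.4, 0, 0, 0, 0, 0, 0, 0.4, 0, 0, 0, 0, 0, 0, 0.4]' --only "pos|contact"

```text
eef_pos: [543.8, 95.5, 74.2]
contact_force: [1.2, 0.1, -2.2]
```

To row units: 2.8 mm / 300 = 0.0093, 2 mm / 300 = 0.0067.

>>> nudge_tcp --moves '[0, 0, 0, 0, 0.0093, 0, 0.4, 0, 0, 0, 0.0067, 0, 0, 0.4, 0, 0, 0, 0.0067, 0, 0, 0.4, 0, 0, 0, 0, 0, 0, 0.4, 0, 0, 0, 0, 0, 0, 0.4]' --only "pos|contact"

```text
eef_pos: [546.0, 99.9, 74.1]
contact_force: [1.2, -1.1, -2.7]
```

>>> nudge_tcp --moves '[0, 0, 0, 0.0023, 0, 0, 0.4, 0, 0, 0, 0, 0, 0, 0.4, 0, 0, 0, 0, 0, 0, 0.4]' --only "pos|contact"

```text
eef_pos: [546.0, 100.4, 74.1]
contact_force: [1.0, 0.1, -2.1]
```

To row units: 0.6 mm / 300 = 0.002.

>>> nudge_tcp --moves '[0, 0, 0, 0.002, 0, 0, 0.4, 0, 0, 0, 0, 0, 0, 0.4, 0, 0, 0, 0, 0, 0, 0.4]' --only "pos|contact"

```text
eef_pos: [546.0, 101.0, 74.2]
contact_force: [-0.5, -0.9, -2.4]
```

>>> nudge_tcp --moves '[0, 0, 0, 0.0017, 0, 0, 0.4, 0, 0, 0, 0, 0, 0, 0.4, 0, 0, 0, 0, 0, 0, 0.4]' --only "pos|contact"

```text
eef_pos: [545.9, 101.4, 74.2]
contact_force: [-0.3, -0.8, -2.3]
```

To row units: 0.5 mm / 300 = 0.0017.

>>> nudge_tcp --moves '[0, 0, 0, 0.0017, 0, 0, 0.4, 0, 0, 0, 0, 0, 0, 0.4, 0, 0, 0, 0, 0, 0, 0.4]' --only "pos|contact"

```text
eef_pos: [545.9, 101.6, 74.1]
contact_force: [0.8, -4.5, -1.4]
```

>>> nudge_tcp --moves '[0, 0, 0, 0.0013, 0, 0, 0.4, 0, 0, 0, 0, 0, 0, 0.4, 0, 0, 0, 0, 0, 0, 0.4]' --only "pos|contact"

```text
eef_pos: [545.9, 101.8, 74.1]
contact_force: [0.2, -6.8, -1.1]
```

Contact in +y came at y≈101.5, and the geometry gives 6.3 mm of play to there. Nominal is therefore y≈95.2, which agrees with vision. Backing off to the centre.

To row units: -3.5 mm / 300 = -0.0117, -3.2 mm / 300 = -0.0107.

>>> nudge_tcp --moves '[0, 0, 0, -0.0117, 0, 0, 0.4, 0, 0, 0, -0.0107, 0, 0, 0.4, 0, 0, 0, 0, 0, 0, 0.4, 0, 0, 0, 0, 0, 0, 0.4, 0, 0, 0, 0, 0, 0, 0.4]' --quiet true

```text
ok
```

```bash
python3 go.py 546.6 95.2 74.3 1.658
```

```text
t 12.73 pos [546.4  95.8  74.1] rot [-3.1415e+00 -9.0000e-04  1.6571e+00] TOOL d [-0.6  0.1 -0.2] w [-0.0001 -0.0009 -0.0009] F [-0.6  0.7 -1.8] open 0.565 grip 72.9
```

To row units: -0.5 mm / 300 = -0.0017, -0.2 mm / 300 = -0.0007.

>>> nudge_tcp --moves '[0, 0, 0, -0.0017, 0.0003, -0.0007, 0.4, 0, 0, 0, 0, 0, 0, 0.4, 0, 0, 0, 0, 0, 0, 0.4, 0, 0, 0, 0, 0, 0, 0.4, 0, 0, 0, 0, 0, 0, 0.4]' --quiet true

```text
ok
```

```bash
python3 go.py 546.6 95.2 74.3 1.658
python3 - <<'E'
from h import *
save('scene','fin.png',(200,150,400,290),4)
E
```

```text
t 13.15 pos [546.6  95.3  74.3] rot [-3.1415e+00 -7.0000e-04  1.6574e+00] TOOL d [-0.1  0.   0. ] w [-0.0001 -0.0007 -0.0006] F [-0.7 -0.7 -2.1] open 0.562 grip 72.9
```

View pics/fin.png

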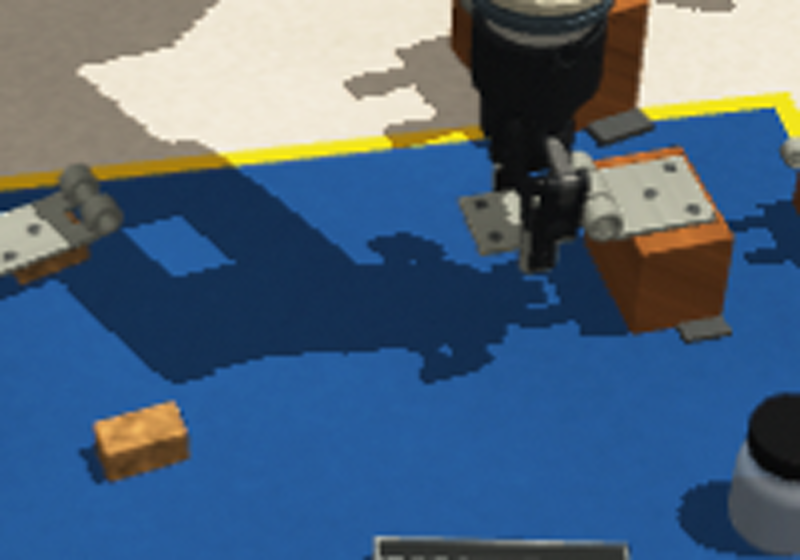

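The leaf lies flat and level beside the jamb at (530,215). Its knuckle is in line with the jamb's at (595,200), the rest at (140,440) is empty, and the other objects in view are untouched. Handing in.

```bash
python3 -c "
from rig import r
print(r.sign_off())"
```

```text
the job is handed in; nothing more can be done
None
```

I handed the job in at about 13 s with the single-knuckle leaf still in the gripper, flat and level on the free side of the jamb block. Its knuckle is centred in the gap by light touch probing, and no contact force showed at the end; hole alignment rests on vision, that probing and grasp height, with no pin tried.

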